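# Stock the condiment chiller and click its lid switch

## Robot

A 7-joint arm with a two-finger parallel gripper is mounted at the origin on a cart in front of the work surface, level with it; the furniture and walls round the work are solid. World frame = base frame: x ahead of the robot, y to its left, z up, the work surface at z = 0. Lengths are in m, angles in rad, forces in N, time in s.
With the tool pointing down it reaches from about 0.425 to 0.95 m from the base axis. Payload 4.7 kg.
Tool frame: the origin (TCP) lies between the finger pads; the fingertips stand 25 mm ahead of it and the grasp point (between the pads) lies 6 mm ahead of it; z points along the fingers, y is the line along which they close (so a half turn about z gives the same grasp; the last joint's range is limited). The gripper opens to 85 mm and grips with 20 to 120 N. Pads are 22 mm wide; open, the fingers measure 114 mm over their backs; the gripper's body (76 mm by 85 mm) begins 54 mm behind the grasp point. The pads swing forward as they close: fully open they stand 13 mm farther back than shut.
Start: joints at [1.228, 0.469, -0.049, 1.532, 0.024, 1.141, -0.082], TCP at [0.208, -0.642, 0.256] pointing down, gripper open.
Joint ranges: [-2.59, 2.59], [-0.33, 1.99], [-1.39, 1.29], [0.1, 2.45], [-1.04, 4.18], [0.21, 1.99], [-2.66, 2.66]. Speed limits (rad/s): [2.57, 2.57, 3.14, 3.14, 3.14, 3.14, 3.14].

## Interface

Orientations are given as a 3x3 rotation matrix whose columns are the frame's x, y, z axes.
In Python, from rig import * gives the robot as it stands. Calls block until the motion is done:
- movep(position, orientation): joint-space move of the TCP to a pose.
- move_l(position, attitude=None, feed=0.15, until_force=None): straight line of the TCP; attitude=None keeps the orientation; feed is the mean speed in m/s. With until_force (N) it stops when the force on the tool has changed by that much, and returns True; else False.
- move_joints(angles): joint-space move.
- command_gripper(opening, newtons=None): finger opening in m; newtons is the grip in N (None keeps the last); returns when the fingers have stopped.
- sleep(seconds).
- inverse_kinematics(position, orientation): joint angles nearest the present ones, or None.
- sense(): the state.
- camera(name): name is "scene" or "side" or "wrist"; returns (picture, depth): 384x512x3 uint8, red, green, blue; 384x512 float32, m along the optical axis (not along the pixel's ray), 0 where there is no reading.
- camera_params(name): a dict with "K" (3x3 intrinsics, pixels), "position" and "rotation" of the camera in the world; the wrist camera has in their place "tool_from_camera" (4x4, takes a point from camera to tool coordinates, whose origin is the TCP and whose axes are the flange's). Camera axes: x right, y down, z forward; pixel columns grow to the right and rows downward; lengths in m; the calibration is good to about 2 mm. The wrist camera is an equidistant fisheye: a pixel r from the principal point sees the ray r / f radians off the axis. A picture is of the moment at which its call begins: read the wrist's pose just before it. camera_params takes no time and is no camera call.
A pose or a line that the arm cannot do raises Unreachable and nothing moves.
- finish_job(): hands the job in; it is judged then, once.
The state is a dict: "time_s": time; "joint_pos": joint angles; "qd": joint speeds; "joint_efforts": joint torques, N m; "position": TCP position; "tcp_rot": TCP orientation; "wrist_force": force on the tool from outside, world axes, zero at the start; "ft_torque": the same for the moment, N m; "finger_gap": finger opening in m; "gripper_force": force on a finger pad.
Only numpy, scipy, OpenCV 4.12 (cv2) and the standard library are available. Lean on these libraries where they do the work, as an engineer would, in place of code of your own. Each camera call takes 0.05 s, during which the arm holds its last target. There are 200 camera calls.

## Task

Take the blue beaker out of the condiment chiller and stand it, upside down as it is, on the black drying mat; then pack all the groceries that stand beside the chiller upright on the floor of its well (a tin, two spice jars, a red-capped and a green-capped jar; some may be absent). When all are in, start the cooling by pressing the orange roller of the lid switch down just until it clicks, hold it there for a second without pushing it further so that the lever is not bent, and let it spring back. Leave the yoghurt tub and the jar with the violet lid behind the chiller where they are.

Things in the scene. Friction and masses are not known exactly. Their poses are not given: they have to be found in the camera images.
- chiller: Low white open box, lid off, fixed: 156 (x) x 170 (y) x 45 mm high outside, walls 10 mm. Its well is 136 (x) x 150 (y) mm, centred on the origin; inner floor 15 mm, wall tops 45 mm above the worktop. A grey pod with the lid switch adjoins it at -y (y -85 to -155 mm, x +-45 mm, 50 mm high). Origin: centre of the white box's underside; z up, x away from the robot, some yaw.
- well_floor (a point): Centre of the well's inner floor, 15 mm above the chiller's underside, axes as the chiller's.
- lid_lever (a joint): Roller lever of the lid switch, rad, grows as the roller goes down. 0 at rest; clicks at 0.12 (roller 6 mm down); past 0.30 (15 mm down) the lever is bent; solid stop at 0.42. Spring return: about 1 N to start, 3.7 N at the click, 5.5 N at 10 mm (0.20 rad, a good place to hold), 8 N at 15 mm.
- roller_top (a point): Top of the orange roller (16 mm diameter, 12 mm wide) at the lever's free end: press straight down here. At rest 98 mm above the worktop, at x = 0, y = -143 mm in the chiller's frame. The lever is hinged about the chiller's x axis, 50 mm nearer the well. The black switch body beside it is 74 mm high above the worktop.
- drying_mat: Flat black rubber drying mat, 120 x 120 x 4 mm, fixed on the worktop to the right. Origin: centre of its underside, x and y along its edges.
- beaker: Plain blue plastic beaker, standing upside down (closed end up) in the chiller's well, 67 mm diameter at the foot, slightly narrower higher up, 118 mm high, about 90 g. Its origin is the centre of its underside, z along its axis (up as it stands).
- tin: Food tin with white paper, 57 mm diameter, 72 mm high, about 180 g. Its origin is the centre of its underside, z along its axis (up as it stands).
- spice_brown: Spice jar with a dark brown cap and brownish label, 44 mm diameter, 96 mm high. Its origin is the centre of its underside, z along its axis (up as it stands).
- spice_black: Spice jar with a black cap and dark blue label, 40 mm diameter, 105 mm high. Its origin is the centre of its underside, z along its axis (up as it stands).
- jar_red: Squat glass jar with a red cap, 56 mm diameter, 60 mm high, about 190 g; the cap, 50 mm diameter, is its top 16 mm. Its origin is the centre of its underside, z along its axis (up as it stands).
- jar_green: Squat glass jar with a green cap, 44 mm diameter, 60 mm high, about 130 g; the cap, 40 mm diameter, is its top 16 mm. Its origin is the centre of its underside, z along its axis (up as it stands).
- yoghurt: Bystander: large white yoghurt tub with coloured print, 113 mm diameter, 115 mm high, behind the chiller. Its origin is the centre of its underside, z along its axis (up as it stands).
- pepper: Bystander: clear jar with violet lid, 84 mm diameter, 128 mm high, behind the chiller. To its right stands a big fixed black pot (not tracked), 240 mm diameter, centre 0.75 m ahead of and 0.30 m to the right of the robot base; its nearer handle reaches to 0.61 m ahead, 0.37 m right: keep fingers clear. Its origin is the centre of its underside, z along its axis (up as it stands).
Not all that is in view belongs to the job. What is shaped like the beaker but pink or yellow is not meant.

How it is judged:
By the outcome, as a careful person would: the job done as asked, in the order asked, and still so for the second after the job is handed in, with the robot touching nothing.
Of tin, spice_brown, spice_black, jar_red, jar_green only 3 to 5 are there at a start; the rules pass over those that are not, and their reading is None.
At some moment in a run one of tin, jar_red may be knocked a few centimetres aside while the robot is not near it.
It also fails if it takes over 210 s, if anything falls off the work surface, if the arm or the gripper's body presses on something with over 40 N, if the wrist force passes 120 N, or if a joint passes its speed limit or range.

## Working session

There is one attempt and no reset: what is moved stays moved. The work goes in short steps, each a Python script; the robot and the scene stay as the last script left them, time stands still between calls to the robot, and variables do not carry over. Pictures are saved under pics/ and viewed, at most 14 in all, crops included, and the job is handed in when it is done.

```bash
ls; mkdir -p pics; python3 - <<'E'
from rig import *
import cv2,numpy as np
for n in("scene","side"):
    p,d=camera(n); cv2.imwrite(f"pics/{n}0.png",p[:,:,::-1]); np.savez(f"pics/{n}0.npz",p=p,d=d)
    c=camera_params(n); print(n,c)
p,d=camera("wrist");cv2.imwrite("pics/wrist0.png",p[:,:,::-1]);print(camera_params("wrist"))
s=sense();print(s["position"],s["tcp_rot"],s["time_s"])
E
```

```text
pics
scene {'K': array([[472.81703521,   0.        , 263.09406105],
       [  0.        , 472.81703521, 187.97843058],
       [  0.        ,   0.        ,   1.        ]]), 'position': array([0.05615926, 1.19867987, 0.86804134]), 'rotation': array([[-0.89959516, -0.23916116,  0.36541825],
       [-0.43643436,  0.46180199, -0.77218131],
       [ 0.0159249 , -0.85413165, -0.51981298]])}
side {'K': array([[381.39416969,   0.        , 252.7048298 ],
       [  0.        , 381.39416969, 187.06236379],
       [  0.        ,   0.        ,   1.        ]]), 'position': array([0.31856021, 1.22122319, 0.76197641]), 'rotation': array([[-0.97525418, -0.1145625 ,  0.18908918],
       [-0.22083822,  0.4642592 , -0.85772599],
       [ 0.01047684, -0.87825897, -0.47807051]])}
{'K': array([[297.31863964,   0.        , 252.67419234],
       [  0.        , 297.31863964, 194.03674485],
       [  0.        ,   0.        ,   1.        ]]), 'tool_from_camera': array([[ 6.02530123e-04, -9.47719821e-01, -3.19103084e-01,
         8.31040232e-02],
       [ 9.99999786e-01,  4.90278733e-04,  4.32095861e-04,
        -2.17196321e-05],
       [-2.53056356e-04, -3.19103276e-01,  9.47719914e-01,
        -1.16195991e-01],
       [ 0.00000000e+00,  0.00000000e+00,  0.00000000e+00,
         1.00000000e+00]])}
[ 0.20826074 -0.64163326  0.25548748] [[ 9.51159152e-01  3.08700478e-01 -5.31267785e-04]
 [ 3.08700929e-01 -9.51158077e-01  1.43112653e-03]
 [-6.35301989e-05 -1.52523196e-03 -9.99998835e-01]] 0.15
```

View pics/scene0.png

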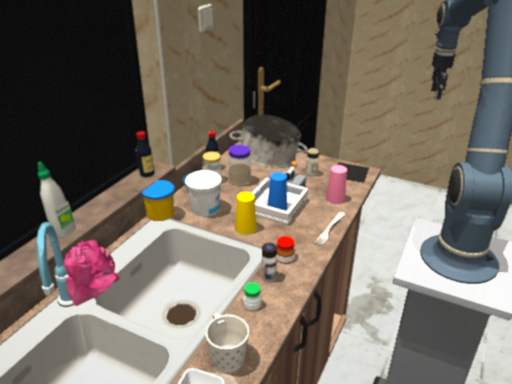

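View pics/side0.png

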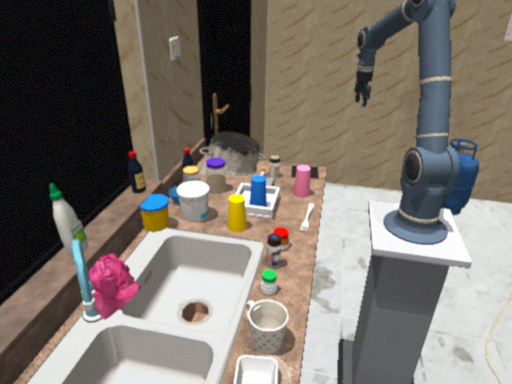

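The scene picture shows the blue beaker (277,190) in the chiller (280,203), the mat (353,172), red jar (286,249), a spice jar (269,262), the green jar (252,296), another small jar (312,160) near the switch. The side picture agrees. Now I'll get coarse positions and a wrist view from above.

```bash
cat > h.py <<'E'
from rig import *
import numpy as np,cv2
def down(a): # tool pointing down; fingers close along (cos a, sin a)
    y=np.array([np.cos(a),np.sin(a),0]);z=np.array([0,0,-1.]);return np.column_stack([np.cross(y,z),y,z])
def fixed_cloud(n,p=None,d=None):
    if d is None:p,d=camera(n)
    c=camera_params(n);K=c["K"];v,u=np.mgrid[:384,:512]
    P=np.stack([(u-K[0,2])/K[0,0]*d,(v-K[1,2])/K[1,1]*d,d],-1)@c["rotation"].T+c["position"]
    P[d==0]=np.nan;return p,P
def wrist_cloud():
    s=sense();p,d=camera("wrist");c=camera_params("wrist");K=c["K"];v,u=np.mgrid[:384,:512]
    x=(u-K[0,2])/K[0,0];y=(v-K[1,2])/K[1,1];th=np.hypot(x,y);k=np.where(th<1.45,np.tan(np.minimum(th,1.45))/np.maximum(th,1e-9),np.nan)
    P=np.stack([x*k*d,y*k*d,d],-1);T=c["tool_from_camera"]
    P=P@T[:3,:3].T+T[:3,3];P=P@s["tcp_rot"].T+s["position"];P[d==0]=np.nan;return p,P
def topdown(p,P,x0,x1,y0,y1,res=.001,zmin=-.02,zmax=.3):
    """orthographic picture: rows x decreasing downward, columns -y"""
    H,W=int((x1-x0)/res),int((y1-y0)/res);im=np.zeros((H,W,3),np.uint8);zb=np.full((H,W),np.nan)
    q=P.reshape(-1,3);c=p.reshape(-1,3);m=np.isfinite(q).all(1)&(q[:,2]>zmin)&(q[:,2]<zmax);q,c=q[m],c[m]
    o=np.argsort(q[:,2]);q,c=q[o],c[o];r=((x1-q[:,0])/res).astype(int);k=((y1-q[:,1])/res).astype(int)
    m=(r>=0)&(r<H)&(k>=0)&(k<W);im[r[m],k[m]]=c[m];zb[r[m],k[m]]=q[m,2];return im,zb
E
python3 - <<'E'
from h import *
for n,px in(("scene",dict(beaker=(277,175),red=(286,240),spice=(269,248),green=(252,287),mat=(353,172),jarR=(312,153),rol=(294,163),ch1=(275,215),yog=(203,175),pep=(240,150),pink=(338,170),yel=(246,195),table=(300,300),fork=(330,228),pot=(272,125))),):
    z=np.load(f"pics/{n}0.npz");p,P=fixed_cloud(n,z["p"],z["d"])
    for k,(u,v) in px.items(): print(k,np.round(np.nanmedian(P[v-1:v+2,u-1:u+2].reshape(-1,3),0),3))
img=cv2.imread("pics/scene0.png")[120:320,190:390];cv2.imwrite("pics/crop0.png",cv2.resize(img,(600,600),interpolation=cv2.INTER_CUBIC))
print(inverse_kinematics([.5,-.1,.4],down(-np.pi/2)),inverse_kinematics([.5,-.1,.4],down(np.pi/2)))
E
```

```text
beaker [0.567 0.02  0.136]
red [0.446 0.222 0.062]
spice [0.449 0.326 0.107]
green [0.445 0.432 0.062]
mat [ 0.413 -0.339  0.007]
jarR [ 0.547 -0.245  0.097]
rol [ 0.578 -0.148  0.096]
ch1 [0.543 0.078 0.026]
yog [0.789 0.099 0.117]
pep [ 0.756 -0.087  0.13 ]
pink [ 0.415 -0.129  0.12 ]
yel [0.609 0.146 0.121]
table [0.343 0.362 0.002]
fork [0.375 0.033 0.003]
pot [ 0.731 -0.296  0.148]
[ 0.5414948   0.12809357 -0.47579174  1.68504899  0.06010057  1.34294487
 -1.51534305] [ 0.84707267  0.17582159 -0.83850769  1.67109858  0.13358665  1.3541582
  1.55821391]
```

View pics/crop0.png

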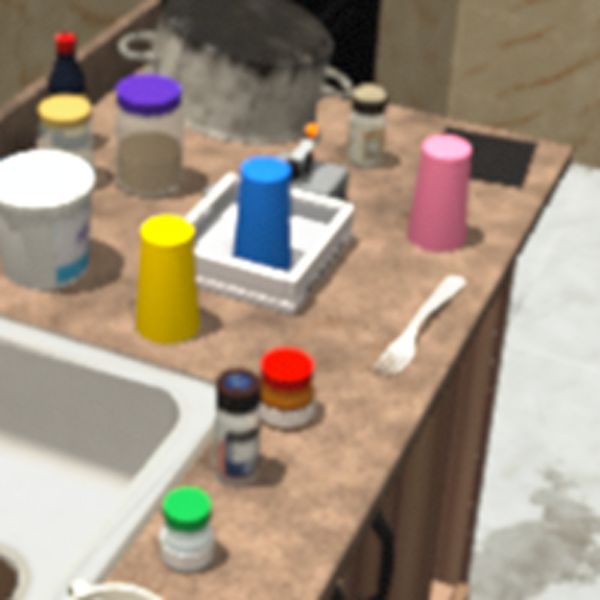

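Clear crop: spice_black (238,420), red (287,385), green (187,525) at +y; a small jar (367,125) at −y, perhaps spice_brown; no tin seen. Close look from above by wrist.

```bash
python3 - <<'E'
from h import *
for i,pos in enumerate(([.47,-.17,.42],[.47,.2,.42])):
    movep(pos,down(-np.pi/2)); sleep(.2)
    p,P=wrist_cloud();np.savez(f"pics/w{i}.npz",p=p,P=P)
    cv2.imwrite(f"pics/w{i}.png",p[:,:,::-1])
    print(sense()["position"],sense()["time_s"],sense()["joint_pos"])
a=[topdown(*[np.load(f"pics/w{i}.npz")[k] for k in"pP"],.33,.73,-.42,.5,.002)[0] for i in(0,1)]
cv2.imwrite("pics/top.png",cv2.resize(np.vstack(a)[:,:,::-1],None,fx=1.4,fy=1.4,interpolation=0))
E
```

```text
[ 0.46993034 -0.17051798  0.41976912] 2.4333 [ 0.597902    0.09251999 -0.36268792  1.67454318  0.03323518  1.38103546
 -1.34142071]
[0.47040399 0.19912836 0.41995521] 4.0667 [ 0.1826046   0.15455548 -0.75490423  1.63691655  0.10750121  1.39280598
 -2.15801285]
```

View pics/w0.png

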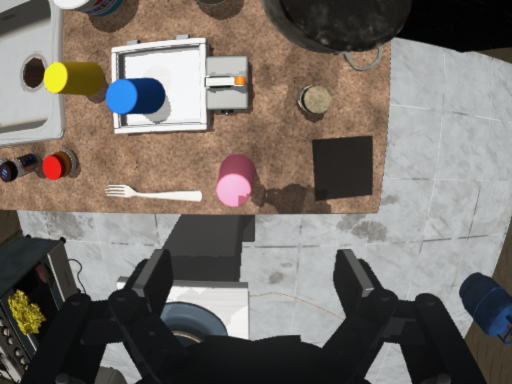

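View pics/top.png

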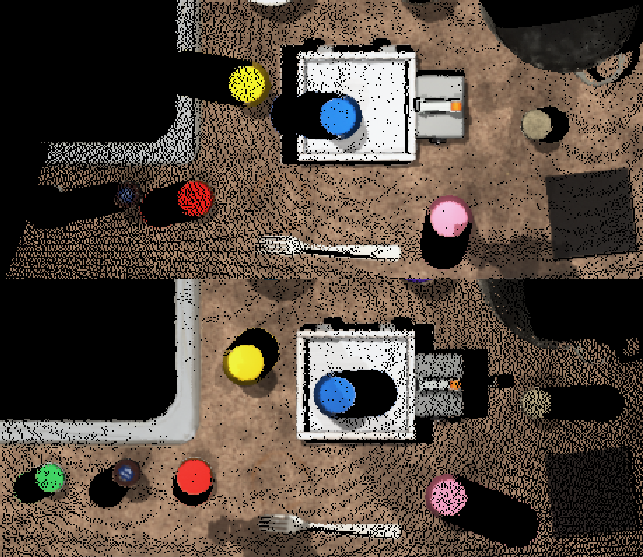

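The top-down maps show beaker, chiller (yaw small), roller, mat, red, green, black spice, the 44 mm/beige-topped jar right, and pink beaker near the mat route. Now exact centres.

```bash
cat >> h.py <<'E'
def top_circle(P,x,y,r,h,tol=.008):
    q=P.reshape(-1,3);q=q[np.isfinite(q).all(1)];m=(np.hypot(q[:,0]-x,q[:,1]-y)<r)&(abs(q[:,2]-h)<tol);q=q[m]
    if len(q)<10:return None
    c,R=cv2.minEnclosingCircle(((q[:,:2])*1000).astype(np.float32));return np.round([c[0]/1000,c[1]/1000,R/1000,np.median(q[:,2]),q[:,2].max(),len(q)],4)
E
python3 - <<'E'
from h import *
C=[np.load(f"pics/w{i}.npz") for i in(0,1)]
for n,x,y,h in(("beaker",.565,.018,.133),("brown",.553,-.269,.096),("black",.448,.319,.105),("red",.447,.223,.06),("green",.446,.43,.06),("pink",.42,-.14,.118),("yel",.61,.148,.118)):
    for i in(0,1): print(n,i,top_circle(C[i]["P"],x,y,.045,h))
for i in(0,1):
    P=C[i]["P"];p=C[i]["p"].astype(int);q=P.reshape(-1,3);c=p.reshape(-1,3);f=np.isfinite(q).all(1);q,c=q[f],c[f]
    m=(abs(q[:,2]-.045)<.004)&(abs(q[:,0]-.57)<.12)&(q[:,1]>-.085)&(q[:,1]<.13)&(c.min(1)>150)
    (cx,cy),wh,a=cv2.minAreaRect((q[m,:2]*1000).astype(np.float32));print("chiller",cx,cy,wh,a,np.median(q[m,2]))
    m=(abs(q[:,2])<.012)&(q[:,0]<.52)&(q[:,0]>.3)&(q[:,1]<-.25)&(q[:,1]>-.45)&(c.max(1)<70)&(abs(q[:,0]-.415)<.08)
    if m.sum()>50: print("mat",cv2.minAreaRect((q[m,:2]*1000).astype(np.float32)),np.median(q[m,2]),np.percentile(q[m,:2],[1,99],axis=0))
    m=(c[:,0]>200)&(c[:,1]>80)&(c[:,1]<170)&(c[:,2]<80)&(abs(q[:,0]-.58)<.05)&(abs(q[:,1]+.14)<.06);print("roller",m.sum(),np.median(q[m],0),q[m].min(0),q[m].max(0))
z=C[0]["p"][60:150,200:400];cv2.imwrite("pics/jarR.png",cv2.resize(z[:,:,::-1],None,fx=4,fy=4,interpolation=2)[:, :800])
E
```

```text
beaker 0 [5.637e-01 1.770e-02 2.680e-02 1.313e-01 1.337e-01 9.350e+02]
beaker 1 [5.639e-01 1.890e-02 2.650e-02 1.315e-01 1.342e-01 9.480e+02]
brown 0 [ 5.522e-01 -2.664e-01  2.220e-02  9.440e-02  9.730e-02  6.210e+02]
brown 1 [ 5.530e-01 -2.652e-01  2.230e-02  9.440e-02  9.690e-02  2.710e+02]
black 0 [4.527e-01 3.190e-01 2.070e-02 1.031e-01 1.052e-01 2.100e+02]
black 1 [4.524e-01 3.197e-01 2.040e-02 1.032e-01 1.058e-01 5.070e+02]
red 0 [4.472e-01 2.214e-01 2.560e-02 5.830e-02 6.070e-02 3.930e+02]
red 1 [4.462e-01 2.233e-01 2.510e-02 5.870e-02 6.140e-02 7.040e+02]
green 0 None
green 1 [4.452e-01 4.292e-01 2.050e-02 5.830e-02 6.100e-02 3.650e+02]
pink 0 [ 4.173e-01 -1.411e-01  2.620e-02  1.166e-01  1.193e-01  9.490e+02]
pink 1 [ 4.171e-01 -1.405e-01  2.710e-02  1.163e-01  1.190e-01  5.380e+02]
yel 0 [6.104e-01 1.485e-01 2.690e-02 1.163e-01 1.188e-01 6.380e+02]
yel 1 [6.103e-01 1.490e-01 2.660e-02 1.165e-01 1.194e-01 1.058e+03]
chiller 582.7321166992188 -3.8668594360351562 (163.1513214111328, 162.15208435058594) 0.00013948127161711454 0.044051647938045724
mat ((412.37933349609375, -324.29766845703125), (140.53182983398438, 159.5995635986328), 5.557611465454102) 0.0025956201560400904 [[ 0.3510579  -0.40216934]
 [ 0.48493417 -0.25457446]]
roller 56 [ 0.57882586 -0.15002596  0.09571333] [ 0.57429818 -0.15795889  0.09155013] [ 0.58349261 -0.14466134  0.09739601]
chiller 582.703857421875 -4.082496643066406 (161.83831787109375, 162.28843688964844) 89.9747543334961 0.04416413379684189
mat ((425.4482421875, -343.7484436035156), (118.40289306640625, 121.442138671875), 6.314143657684326) 0.002739184098194958 [[ 0.36622146 -0.40191232]
 [ 0.48499851 -0.28161827]]
roller 37 [ 0.57892054 -0.14892449  0.09552821] [ 0.57343337 -0.15653856  0.09204339] [ 0.58417587 -0.14495359  0.09862418]
```

```bash
python3 - <<'E'
from h import *
from scipy.optimize import minimize
C=[np.load(f"pics/w{i}.npz") for i in(0,1)]
for S in([0],[1],[0,1]):
    q=np.vstack([C[i]["P"].reshape(-1,3) for i in S]);q=q[np.isfinite(q).all(1)]
    q=q[(abs(q[:,0]-.578)<.09)&(abs(q[:,1]+.008)<.105)&(q[:,1]>-.088)]
    w=q[abs(q[:,2]-.044)<.003,:2];f=q[abs(q[:,2]-.0145)<.004,:2];t=q[abs(q[:,2])<.006,:2]
    def loc(v,a):c,s=np.cos(v[2]),np.sin(v[2]);d=a-v[:2];return np.abs(np.column_stack([d@[c,s],d@[-s,c]]))
    def cost(v):
        a=loc(v,w);o=np.maximum(np.maximum(a[:,0]-.078,a[:,1]-.085),0);i=np.maximum(np.minimum(.068-a[:,0],.075-a[:,1]),0)
        b=loc(v,f);g=np.maximum(np.maximum(b[:,0]-.068,b[:,1]-.075),0)
        return 1e3*(np.minimum(o+i,.006).sum()+np.minimum(g,.006).sum())
    b=min((minimize(cost,[.577,-.006,y],method="Nelder-Mead",options=dict(xatol=1e-5,initial_simplex=[[.577,-.006,y],[.582,-.006,y],[.577,-.001,y],[.577,-.006,y+.05]])) for y in(-.06,-.02,.02,.06)),key=lambda r:r.fun)
    print(S,b.x,b.fun,len(w),len(f)); v=b.x;print("roller pred",v[:2]+.143*np.array([np.sin(v[2]),-np.cos(v[2])]))
E
```

```text
[0] [ 0.57911566 -0.00851614  0.00154314] 748.7851716663862 1625 4201
roller pred [ 0.57933633 -0.15151597]
[1] [ 0.57946228 -0.00792505 -0.00130354] 1153.476288077887 1840 3321
roller pred [ 0.57927587 -0.15092492]
[0, 1] [ 5.79277040e-01 -8.12881393e-03 -2.92928932e-05] 1911.5869728923556 3465 7522
roller pred [ 0.57927285 -0.15112881]
```

View pics/jarR.png

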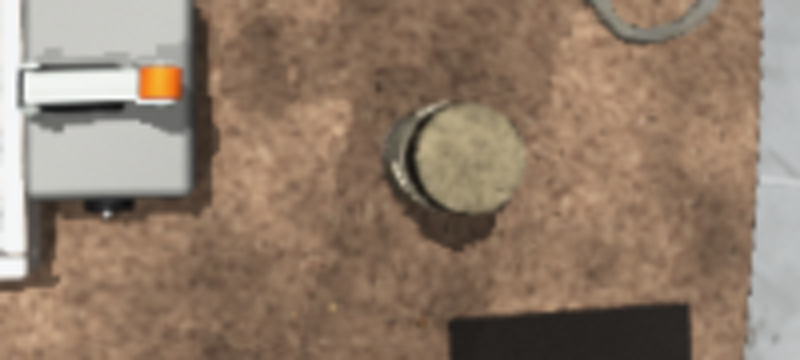

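Yaw ≈ 0, well centre (0.579,−0.008); roller prediction agrees with the measured orange within 2 mm. The right jar's dimensions (44 × 96) match spice_brown. Tin absent. Start with the beaker.

```bash
cat >> h.py <<'E'
CH=np.array([.5793,-.0081])
def att(pos,a):
    """of the two equivalent half-turn grasps take the one nearest in joint space"""
    q0=sense()["joint_pos"];best=None
    for b in(a,a+np.pi):
        q=inverse_kinematics(pos,down(b))
        if q is not None and (best is None or abs(np.subtract(q,q0)).max()<best[0]):best=(abs(np.subtract(q,q0)).max(),down(b))
    return best[1]
def pick(x,y,g,a,op=.085,N=35,base=0.,top=.28):
    """grasp point at height g above base"""
    z=base+g+.006;R=att([x,y,z],a);command_gripper(op)
    movep([x,y,top],R);move_l([x,y,z],feed=.15);command_gripper(0,N);sleep(.2)
    s=sense();print("gap",s["finger_gap"],"F",s["gripper_force"],"t",s["time_s"]);move_l([x,y,top],feed=.2);sleep(.1);print("lifted",sense()["finger_gap"],sense()["wrist_force"])
def place(x,y,g,a,base,op,top=.28):
    z=base+g+.006;R=att([x,y,z],a);movep([x,y,top],R);move_l([x,y,z+.015],feed=.15);sleep(.2)
    hit=move_l([x,y,z-.004],feed=.03,until_force=5);s=sense();print("hit",hit,s["position"]-[x,y,z],s["time_s"])
    command_gripper(op);sleep(.2);move_l([x,y,top],feed=.15)
E
python3 - <<'E'
from h import *
pick(.5638,.0183,.082,np.pi/2,N=25,base=.015)
place(.4254,-.340,.082,np.pi/2,.004,.085)
p,P=wrist_cloud();cv2.imwrite("pics/b1.png",p[:,:,::-1]);np.savez("pics/b1.npz",p=p,P=P)
print(top_circle(P,.4254,-.34,.05,.122))
E
```

```text
gap 0.05581513772218965 F 26.284643474500626 t 7.175
lifted 0.05600536574910589 [ 1.03188479 -0.62081923 -0.97245454]
hit True [-5.55386038e-05 -5.23665367e-05  9.80010460e-04] 11.7417
[ 4.251e-01 -3.398e-01  2.630e-02  1.205e-01  1.228e-01  2.223e+03]
```

Beaker on the mat, top at the right height. Now red and green.

```bash
cat >> h.py <<'E'
def look(pos=(.44,.3,.40)):
    movep(pos,down(-np.pi/2));sleep(.15);return wrist_cloud()
E
python3 - <<'E'
from h import *
p,P=look();np.savez("pics/w2.npz",p=p,P=P)
r=top_circle(P,.4465,.2225,.04,.060);g=top_circle(P,.4452,.4292,.035,.060);b=top_circle(P,.4525,.3195,.03,.105);print(r,g,b)
if abs(r[2]-.0255)<.002 and np.hypot(r[0]-.4465,r[1]-.2225)<.008:
    pick(r[0],r[1],.050,0,base=0); place(*(CH+[.034,-.040]),.050,0,.015,.066)
    p,P=look();r=top_circle(P,*(CH+[.034,-.04]),.05,.075);print("red in",r-[*CH,0,0,0,0])
    pick(g[0],g[1],.050,0,base=0,op=.07); place(*(CH+[.040,.046]),.050,0,.015,.054)
E
```

```text
[4.468e-01 2.226e-01 2.490e-02 5.850e-02 6.130e-02 7.610e+02] [4.452e-01 4.288e-01 2.010e-02 5.840e-02 6.160e-02 4.640e+02] [4.524e-01 3.206e-01 2.050e-02 1.033e-01 1.059e-01 6.290e+02]
gap 0.0001744934190420503 F 0.0 t 20.5667
lifted 9.262852035737257e-05 [ 0.67061823  0.49597128 -0.28750252]
hit False [ 9.11784432e-05  1.13350974e-04 -3.95563163e-03] 25.5667Traceback (most recent call last):
  File "<stdin>", line 6, in <module>
TypeError: unsupported operand type(s) for -: 'NoneType' and 'list'
```

```bash
sed -i 's/^    s=sense();print("gap".*$/    s=sense();print("gap",s["finger_gap"],"F",s["gripper_force"],"t",s["time_s"])\n    if s["finger_gap"]<.01: command_gripper(op);move_l([x,y,top]);raise SystemExit("missed")\n    move_l([x,y,top],feed=.2);sleep(.1);print("lifted",sense()["finger_gap"],sense()["wrist_force"])/' h.py; python3 - <<'E'
from h import *
p,P=wrist_cloud();np.savez("pics/w3.npz",p=p,P=P);cv2.imwrite("pics/w3.png",p[:,:,::-1]);print(top_circle(P,.4465,.2225,.07,.060),sense()["position"])
E
```

```text
[4.274e-01 1.874e-01 2.510e-02 5.840e-02 6.160e-02 7.220e+02] [0.44039141 0.29955099 0.39972603]
```

View pics/w3.png

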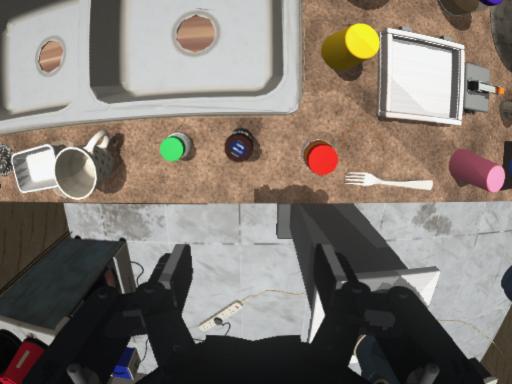

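The picture shows the red jar (322,157) shoved aside but still upright, and the rest untouched. Pick again from its new place.

```bash
python3 - <<'E'
from h import *
pick(.4274,.1874,.050,0,base=0); place(*(CH+[.034,-.040]),.050,0,.015,.066)
p,P=look();r=top_circle(P,*(CH+[.034,-.04]),.05,.075);print("red in",r,r[:2]-CH);g=top_circle(P,.4452,.4288,.04,.060);print(g)
pick(g[0],g[1],.050,0,base=0,op=.07); place(*(CH+[.040,.046]),.050,0,.015,.054)
E
```

```text
gap 0.04908782711913699 F 35.48712762669311 t 33.95
lifted 0.048539604828906104 [-0.12432298 -0.89108098 -2.17796512]
hit True [-3.61847223e-04 -7.23716680e-05  4.65205712e-04] 38.6083
red in [ 6.147e-01 -4.810e-02  2.610e-02  7.340e-02  7.700e-02  5.110e+02] [ 0.0354 -0.04  ]
[4.453e-01 4.290e-01 2.020e-02 5.840e-02 6.130e-02 4.670e+02]
gap 0.03928238595411916 F 35.138152175350115 t 46.0667
lifted 0.03879839973526256 [-0.22515328 -0.84968897 -1.4642621 ]
hit True [-0.00044506 -0.00010223  0.00042017] 51.15
```

Both placed. Now black and brown.

```bash
python3 - <<'E'
from h import *
p,P=look();b=top_circle(P,.4524,.3206,.04,.105);print(b)
for n,o in(("red",(.034,-.04)),("green",(.04,.046))):
    r=top_circle(P,*(CH+o),.035,.075);print(n,r,r[:2]-CH)
pick(b[0],b[1],.085,0,op=.07); place(*(CH+[-.040,.045]),.085,0,.015,.052)
p,P=look((.5,-.15,.42));b=top_circle(P,.5525,-.266,.04,.096);print(b)
pick(b[0],b[1],.083,0,op=.075); place(*(CH+[-.040,-.045]),.083,0,.015,.055)
p,P=look((.5,-.05,.42));cv2.imwrite("pics/w4.png",p[:,:,::-1]);np.savez("pics/w4.npz",p=p,P=P)
for n,o,h in(("red",(.034,-.04),.075),("green",(.04,.046),.075),("black",(-.04,.045),.12),("brown",(-.04,-.045),.111)):
    r=top_circle(P,*(CH+o),.035,h);print(n,r,r[:2]-CH)
E
```

```text
[4.524e-01 3.204e-01 2.030e-02 1.033e-01 1.056e-01 6.280e+02]
red [ 6.14e-01 -4.84e-02  2.57e-02  7.35e-02  7.66e-02  5.02e+02] [ 0.0347 -0.0403]
green [6.197e-01 3.860e-02 2.080e-02 7.360e-02 7.630e-02 4.030e+02] [0.0404 0.0467]
gap 0.03981843179696111 F 35.13037952128798 t 58.4083
lifted 0.03936071131860387 [-0.01592083  1.44646135 -1.68894343]
hit True [-5.51033409e-04 -6.24400482e-05  3.80654982e-04] 62.65
[ 5.528e-01 -2.663e-01  2.180e-02  9.440e-02  9.740e-02  6.060e+02]
gap 0.04186292261957645 F 35.290299939351826 t 69.2167
lifted 0.041793723972016965 [-0.04511641 -0.20174152 -0.5391905 ]
hit True [-5.38795841e-04 -1.56913168e-05  4.06887963e-04] 73.2083
red [ 6.135e-01 -4.860e-02  2.510e-02  7.360e-02  7.620e-02  8.010e+02] [ 0.0342 -0.0405]
green [6.197e-01 3.850e-02 2.020e-02 7.350e-02 7.660e-02 5.010e+02] [0.0404 0.0466]
black [5.390e-01 3.620e-02 2.010e-02 1.182e-01 1.217e-01 5.920e+02] [-0.0403  0.0443]
brown [ 5.395e-01 -5.270e-02  2.180e-02  1.093e-01  1.119e-01  6.940e+02] [-0.0398 -0.0446]
```

View pics/w4.png

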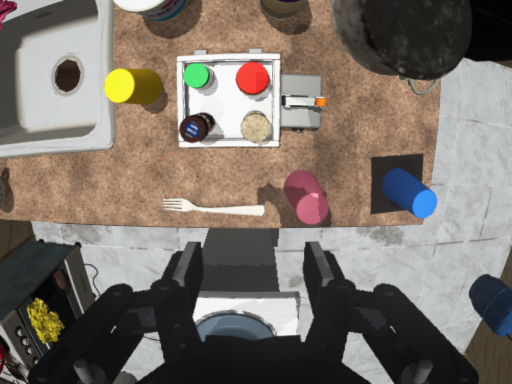

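The picture shows black (196,127), brown (256,126), green (198,75), red (252,78) standing in the well, beaker on the mat at (410,192), no tin anywhere. Now the switch: approach shut, feel for contact.

```bash
python3 - <<'E'
from h import *
command_gripper(0,20);x,y=.579,-.1505
R=att([x,y,.14],0);movep([x,y,.20],R);move_l([x,y,.14],feed=.1);sleep(.5)
f0=np.mean([sense()["wrist_force"][2] for _ in range(5)])
z=.130
while z>.105:
    z-=.001;move_l([x,y,z],feed=.02);sleep(.1);s=sense();f=s["wrist_force"][2]-f0
    print(round(z,4),round(s["position"][2],4),round(f,2))
    if f>1.0:break
E
```

```text
0.129 0.1291 0.41
0.128 0.128 0.36
0.127 0.127 0.54
0.126 0.126 -0.25
0.125 0.125 0.51
0.124 0.124 0.18
0.123 0.1232 1.85
```

Contact at TCP 0.123 = roller top 98 mm + 25 mm, as expected. Press to about 10 mm.

```bash
python3 - <<'E'
from h import *
x,y=.579,-.1505
for z in(.121,.119,.117,.1155,.1145,.1135):
    move_l([x,y,z],feed=.02);sleep(.15);s=sense();F=np.mean([sense()["wrist_force"][2] for _ in range(3)]);print(z,round(s["position"][2],4),round(F,2),s["time_s"])
    if F>7.5:break
for _ in range(3):
    sleep(.5);s=sense();print(round(s["position"][2],4),s["wrist_force"].round(2))
p,P=fixed_cloud("scene");cv2.imwrite("pics/s5.png",cv2.resize(p[130:230,230:390,::-1],None,fx=4,fy=4))
move_l([x,y,.16],feed=.05);sleep(.3);print(sense()["wrist_force"])
p,P=look((.5,-.05,.42));np.savez("pics/w5.npz",p=p,P=P)
for n,o,h in(("red",(.034,-.04),.075),("green",(.04,.046),.075),("black",(-.04,.045),.12),("brown",(-.04,-.045),.111),("roller",(0,-.143),.096)):
    r=top_circle(P,*(CH+o),.03,h);print(n,r,r[:2]-CH)
print(top_circle(P,.4254,-.34,.05,.122))
E
```

```text
0.121 0.1212 1.85 82.6667
0.119 0.1191 2.47 83.0667
0.117 0.1171 4.59 83.4667
0.1155 0.1156 5.24 83.8667
0.1145 0.1146 5.48 84.2667
0.1135 0.1137 4.78 84.6667
0.1137 [ 0.67 -4.05  6.03]
0.1137 [ 0.31 -2.84  5.75]
0.1137 [-0.5  -3.95  4.95]
[0.21743577 0.35604799 0.55926584]
red [ 6.138e-01 -4.860e-02  2.510e-02  7.360e-02  7.640e-02  7.990e+02] [ 0.0345 -0.0405]
green [6.198e-01 3.810e-02 1.990e-02 7.350e-02 7.630e-02 4.980e+02] [0.0405 0.0462]
black [5.396e-01 3.610e-02 2.010e-02 1.183e-01 1.209e-01 5.890e+02] [-0.0397  0.0442]
brown [ 5.391e-01 -5.290e-02  2.170e-02  1.093e-01  1.122e-01  6.980e+02] [-0.0402 -0.0448]
roller [ 5.779e-01 -1.498e-01  1.040e-02  9.390e-02  9.790e-02  1.070e+02] [-0.0014 -0.1417]
[ 4.256e-01 -3.391e-01  2.670e-02  1.204e-01  1.225e-01  6.060e+02]
```

View pics/s5.png

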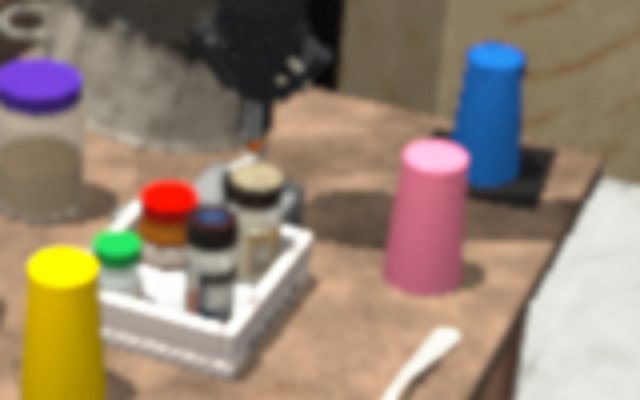

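The picture shows the fingertip on the roller (255,145), the four jars in the well and the blue beaker on the mat. The roller went down about 9.5 mm, was held for over 1.5 s, and sprang back to 98 mm.

```bash
python3 -c "
from rig import *
print(finish_job())"
```

```text
the job is handed in; nothing more can be done
None
```

The job is handed in: the blue beaker stands upside down on the mat, all four groceries present (red and green jars, both spice jars; no tin in view) stand upright in the well, and the roller was pressed about 9.5 mm, past its click point, held over 1.5 s and sprang back to rest.

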